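# Set the gas valve to half open

## Task

Two small quarter-turn gas valves are bolted to the welding bench. Swing the lever of the valve with the blue lever until it points at the yellow mark on its scale (half open, 45 degrees), and let go of it. Leave the red lever as it is.

Things in the scene. Friction and masses are not known exactly. Their poses are not given: they have to be found in the camera images.
- blue_lever (a joint): Angle of the blue lever about its vertical stem, rad: 0 = shut (stop), 1.571 = fully open (stop), 0.785 = half open, at the yellow mark; grows counter-clockwise seen from above. Starts 0 to 20 degrees from shut. The lever is stiff: it takes 2 to 3 N at the knob, has no spring and stays where it is left.
- blue_knob (a point): Centre of the upright blue knob near the outer end of the blue lever, 85 mm from the stem axis, 85 mm above the table. The knob is round, 24 mm in diameter, from 62 to 108 mm above the table; the flat blue bar below it (16 mm wide, top at 62 mm) turns with it. It can be pinched from above at any yaw or pushed sideways.
- blue_hub (a point): On the stem axis of the blue lever's valve, 62 mm above the table; fixed, with the bolted-down valve (grey base 100 x 100 mm, brass pipe along y). z up; the lever points along -x of this frame when shut, -y when fully open, midway at the yellow mark. Scale: dark steel arc 104 to 126 mm from the stem, top 56 mm above the table, thin white lines every 15 degrees, broad yellow one at 45.
- red_knob (a point): Centre of the knob of the other, equal valve, whose lever and knob are red, at 85 mm above the table, 85 mm from its own stem. Its lever stands at any angle and is to stay there.

How it is judged:
At the end, for the whole second after the job is handed in: The blue lever points at the yellow mark, 45 degrees (0.785 rad) within 10 degrees, at rest; the red knob is within 15 mm of where it was (value of joint blue_lever between 0.611 and 0.96 rad and velocity of joint blue_lever between -0.05 and 0.05 rad/s and distance of red_knob from where it was at the start of the episode below 0.015 m); the robot touches nothing.
It fails at once if the red lever is moved (its knob by more than 15 mm) (distance of red_knob from where it was at the start of the episode above 0.015 m).
It also fails if it takes over 26 s, if anything falls off the work surface, if the arm or the gripper's body presses on something with over 40 N, if the wrist force passes 120 N, or if a joint passes its speed limit or range.

## Robot

A 6-joint arm with a two-finger parallel gripper is mounted at the origin on a cart in front of the work surface, level with it; the furniture and walls round the work are solid. World frame = base frame: x ahead of the robot, y to its left, z up, the work surface at z = 0. Lengths are in m, angles in rad, forces in N, time in s.
With the tool pointing down it reaches from about 0.375 to 0.9 m from the base axis. Payload 3.1 kg.
Tool frame: the origin (TCP) lies midway between the tips of the shut fingers; the grasp point (between the pads) lies 19 mm behind it; z points along the fingers, y is the line along which they close (so a half turn about z gives the same grasp; the last joint's range is limited). The gripper opens to 87 mm and grips with 3 to 60 N. Pads are 19 mm wide; open, the fingers measure 117 mm over their backs; the gripper's body (75 mm by 190 mm) begins 51 mm behind the grasp point.
Start: joints at [1.04, 0.527, 1.433, -0, 1.181, -0.178], TCP at [0.216, 0.586, 0.223] pointing down, gripper open.
Joint ranges: [-3.08, 3.08], [-0.75, 2.2], [0.22, 2.44], [-1.43, 4.57], [0, 2.65], [-2.85, 2.85]. Speed limits (rad/s): [2.79, 2.79, 3.14, 3.14, 3.14, 3.14].

## Interface

Orientations are given as [roll, pitch, yaw] about the fixed x, y, z axes, in that order (R = Rz(yaw) Ry(pitch) Rx(roll)).
In Python, from cell import r, eyes, job gives the robot as it stands.
- The arm moves only by the shell command python3 -m handwheel 'ROWS'. ROWS is JSON, a list of rows, each a list of 7 numbers: the turn, a rotation vector about the tool's x, y, z in degrees, then the shift along the tool's x, y, z in units of 30 mm (1.0 is 30 mm), then the finger opening in mm, from 0 to 87. A call has 1 to 12 rows; each row is the pose to reach, as a shift and turn from the pose commanded when the call began, along the tool's axes at that moment; what a row does not reach only later rows make up. A row lasts 1/10 s, in which the tool goes at most 50 mm and 8.59 degrees, less where a joint would pass 70% of its speed; a pose out of reach is approached as far as the arm can. A call with a gripper value outside its range is refused whole. The fingers move at their own pace and stop on an object; the grip force is fixed at half the most. Time passes only in rows, so rows that repeat a pose let the fingers close. It gives the time, the measured TCP pose, the force, the opening and the grip force at its end, in the units of the state.
- r.get_obs(): the state, without advancing time (a new reading comes with each control period).
- eyes.capture(name): name is "scene" or "side" or "wrist"; returns a dict with "color" (480x640x3 uint8, blue, green, red), "intrinsics" (3x3 intrinsics, pixels), "rvec" (rotation vector, rad) and "tvec" (3), from world to camera coordinates, as OpenCV has them. Camera axes: x right, y down, z forward; pixel columns grow to the right and rows downward; lengths in m; the calibration is good to about 2 mm. A picture is of the moment at which its call begins. There is no depth.
- job.finish_job(): hands the job in; it is judged then, once.
The state is a dict: "time": time; "joint_pos": joint angles; "qd": joint speeds; "effort": joint torques, N m; "position": TCP position; "tcp_rot": TCP orientation; "contact_force": force on the tool from outside, world axes, zero at the start; "wrist_torque": the same for the moment, N m; "gripper_width": opening from 0.0 (shut) to 1.0 (fully open); "finger_force": force on a finger pad.
Only numpy, scipy, OpenCV 4.12 (cv2) and the standard library are available. Lean on these libraries where they do the work, as an engineer would, in place of code of your own. Each camera call takes 0.05 s, during which the arm holds its last target. There are 200 camera calls.

## Working session

There is one attempt and no reset: what is moved stays moved. The work goes in short steps, Python scripts to look and compute and a shell command to move; the robot and the scene stay as the last step left them, time stands still between calls to the robot, and variables do not carry over. Pictures are saved under pics/ and viewed, at most 10 in all, crops included, and the job is handed in when it is done.

```bash
mkdir -p pics
python3 - <<'E'
from cell import r,eyes
import cv2
for n in("scene","side"):
    cv2.imwrite(f"pics/{n}0.png",eyes.capture(n)["color"])
o=r.get_obs();print(o["time"],o["position"],o["tcp_rot"],o["gripper_width"])
E
```

```text
0.1 [0.21559218 0.5859363  0.22166102] [-3.13965485e+00 -3.34254867e-04  2.78880301e+00] 1.0035117011695103
```

View pics/scene0.png

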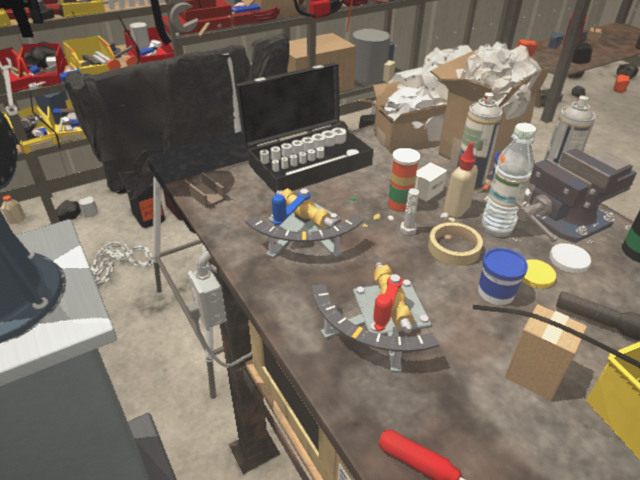

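View pics/side0.png

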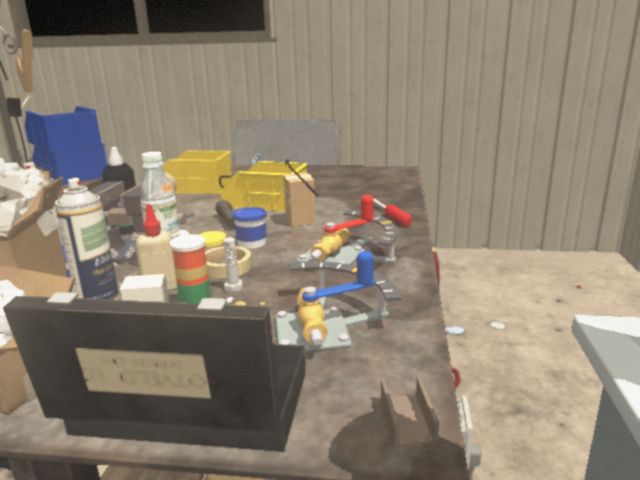

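The scene view shows the blue knob at about (279,208) and the red one at about (383,310). In the side view the blue knob is at about (366,268). I'll enlarge both views to refine these.

Run:
```python
import cv2,numpy as np
a=cv2.imread("pics/scene0.png")[175:265,235:365];b=cv2.imread("pics/side0.png")[240:360,270:400]
f=lambda x:cv2.resize(x,None,fx=5,fy=5,interpolation=cv2.INTER_CUBIC)[:600]
cv2.imwrite("pics/c1.png",f(a));cv2.imwrite("pics/c2.png",f(b))
```

```text
(no output)
```

View pics/c1.png

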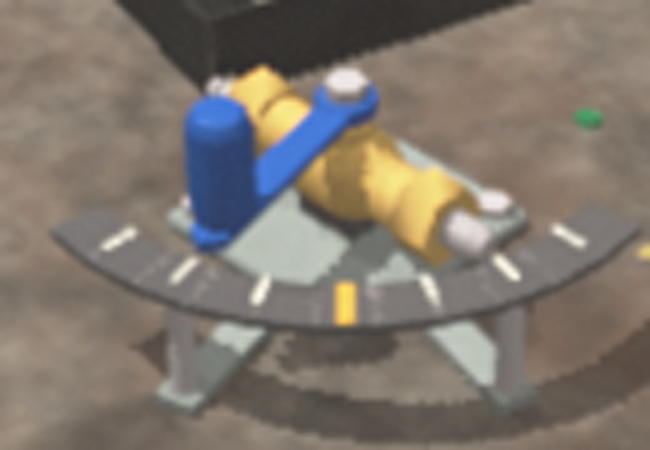

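View pics/c2.png

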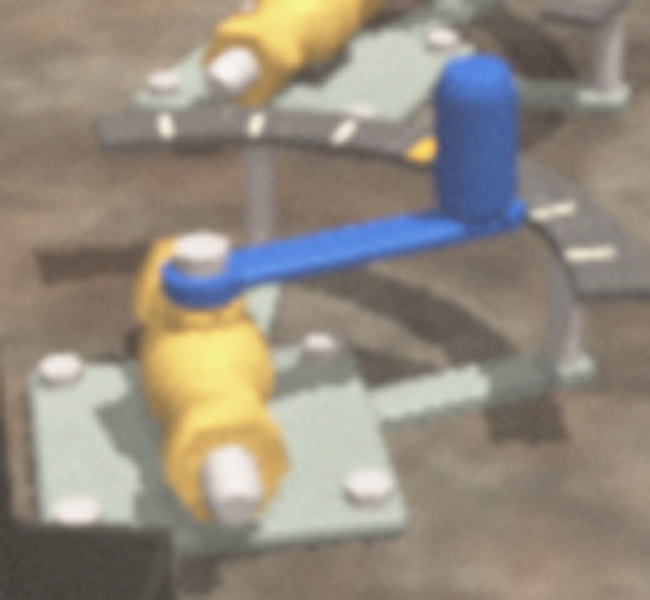

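The crops give full-image pixels as scene knob (278.8,209), hub (304.4,194.2) and yellow mark (304.2,235.4). In the side view the knob is at (365.4,268) and the hub at (310.4,293.6).

```bash
cat > h.py <<'E'
import numpy as np,cv2
from scipy.spatial.transform import Rotation as R
def ray(c,uv,z):
    K=np.array(c["intrinsics"]);Rm=cv2.Rodrigues(np.array(c["rvec"],float))[0];t=np.array(c["tvec"]).ravel()
    o=-Rm.T@t;d=Rm.T@np.linalg.solve(K,[*uv,1]);return o+d*(z-o[2])/d[2]
E
python3 - <<'E'
from h import *
from cell import r,eyes
s=eyes.capture("scene");d=eyes.capture("side")
np.set_printoptions(precision=4,suppress=True)
k=[ray(s,(278.8,209),.085),ray(d,(365.4,268),.085)]
h=[ray(s,(304.4,194.2),.062),ray(d,(310.4,293.6),.062)]
y=ray(s,(304.2,235.4),.056)
print(k,h,y, ray(s,(383,308),.085))
K=np.mean(k,0);H=np.mean(h,0);print("r",np.linalg.norm((K-H)[:2]),np.linalg.norm((y-H)[:2]))
f=lambda v:np.degrees(np.arctan2(v[1],v[0]))
print(f(K-H),f(y-H))
u=(y-H)[:2];u/=np.linalg.norm(u);print("target",H[:2]+.085*u)
o=r.get_obs();print(o["position"],R.from_euler("xyz",o["tcp_rot"]).as_matrix())
E
```

```text
[array([ 0.4604, -0.1204,  0.085 ]), array([ 0.4581, -0.1167,  0.085 ])] [array([ 0.5368, -0.0752,  0.062 ]), array([ 0.5325, -0.0752,  0.062 ])] [ 0.48   -0.1734  0.056 ] [ 0.4777 -0.3963  0.085 ]
r 0.08699629571312106 0.11242367339045108
-150.07805520841234 -119.10845765115404
target [ 0.4933 -0.1495]
[0.2157 0.5861 0.2219] [[-0.9384  0.3455 -0.0007]
 [ 0.3455  0.9384 -0.0012]
 [ 0.0002 -0.0013 -1.    ]]
```

```bash
python3 -m handwheel '[[0,0,0,-15.7,-19.2,0,87],[0,0,0,-15.7,-19.2,0,87],[0,0,0,-15.7,-19.2,0,87],[0,0,0,-15.7,-19.2,0,87],[0,0,0,-15.7,-19.2,0,87],[0,0,0,-15.7,-19.2,0,87],[0,0,0,-15.7,-19.2,0,87],[0,0,0,-15.7,-19.2,0,87],[0,0,0,-15.7,-19.2,0,87],[0,0,0,-15.7,-19.2,0,87],[0,0,0,-15.7,-19.2,0,87],[0,0,0,-15.7,-19.2,0,87]]'
python3 - <<'E'
from h import *
from cell import r
o=r.get_obs();M=R.from_euler("xyz",o["tcp_rot"]).as_matrix()
print(o["time"],o["position"],M.T@(np.array([.4593,-.1186,.2217])-o["position"])/.03)
E
```

```text
time: 1.4
position: [0.4122, 0.0173, 0.2228]
tcp_rot: [3.141, 0.001, 2.788]
contact_force: [0.4, 1.2, 0.1]
gripper_width: 0.999
finger_force: 0.0
1.4 [0.41220397 0.01731367 0.22277927] [-3.04008838 -3.70773547  0.03697339]
```

```bash
python3 -m handwheel '[[0,0,0,-1,-1.2,0,87],[0,0,0,-2,-2.4,0.2,87],[0,0,0,-3,-3.7,0.8,87],[0,0,0,-3,-3.7,1.2,87],[0,0,0,-3,-3.7,1.2,87],[0,0,0,-3,-3.7,1.2,87]]'
python3 - <<'E'
from h import *
from cell import r,eyes
c=eyes.capture("wrist")
cv2.imwrite("pics/w1.png",c["color"])
np.savez("w1.npz",**c)
o=r.get_obs();print(o["time"],o["position"])
E
```

```text
time: 2.0
position: [0.4572, -0.1153, 0.1863]
tcp_rot: [3.141, -0.002, 2.789]
contact_force: [0.7, -0.2, 0.2]
gripper_width: 0.995
finger_force: 0.0
2.05 [ 0.45749258 -0.11501702  0.18678387]
```

View pics/w1.png

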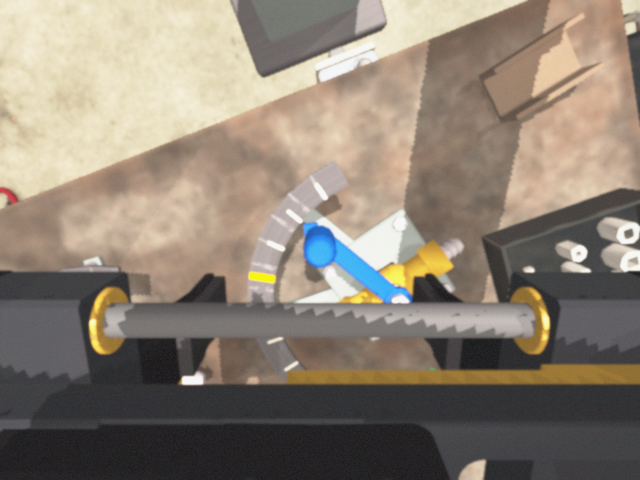

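The wrist view shows the knob top at (320,244), the hub bolt at (400,298) and the yellow mark centre at (262,277), with the fingers straddling the knob.

Run:
```python
from h import *
from cell import r
np.set_printoptions(precision=4,suppress=True)
c=np.load("w1.npz")
k=ray(c,(320,244),.106);h=ray(c,(400,298),.066);y=ray(c,(262,277),.056)
f=lambda v:np.degrees(np.arctan2(v[1],v[0]))
print(k,h,y,np.linalg.norm((k-h)[:2]),np.linalg.norm((y-h)[:2]),f(k-h),f(y-h))
o=r.get_obs();M=R.from_euler("xyz",o["tcp_rot"]).as_matrix()
print(M.T@(np.array([*k[:2],.072])-o["position"])/.03)
```

```text
[ 0.4544 -0.1126  0.106 ] [ 0.53   -0.0704  0.066 ] [ 0.4768 -0.1723  0.056 ] 0.08660378850396046 0.11493605150414962 -150.85295771637766 -117.57387966582161
[0.1213 0.0384 3.8262]
```

```bash
python3 -m handwheel '[[0,0,0,0.1,0,1,87],[0,0,0,0.1,0,2,87],[0,0,0,0.1,0,3,87],[0,0,0,0.1,0,3.8,87],[0,0,0,0.1,0,3.8,50],[0,0,0,0.1,0,3.8,20],[0,0,0,0.1,0,3.8,10],[0,0,0,0.1,0,3.8,10],[0,0,0,0.1,0,3.8,10],[0,0,0,0.1,0,3.8,10]]'
python3 - <<'E'
from h import *
from cell import r
o=r.get_obs();p=np.array(o["position"]);M=R.from_euler("xyz",o["tcp_rot"]).as_matrix()
print(o["time"],p,o["gripper_width"]*87,o["finger_force"])
H=np.array([.532,-.072])
v=p[:2]-H;print(np.linalg.norm(v),np.degrees(np.arctan2(v[1],v[0])))
H=p[:2]-.085*np.array([np.cos(np.radians(-150.5)),np.sin(np.radians(-150.5))]);print(H)
for a in np.linspace(0,32.5,9):
    w=np.radians(-150.5+a);q=H+.085*np.array([np.cos(w),np.sin(w)])
    print(a,(M.T@np.array([*(q-p[:2]),0])/.03).round(2))
E
```

```text
time: 3.05
position: [0.4555, -0.115, 0.0732]
tcp_rot: [-3.141, 0.001, 2.789]
contact_force: [0.7, 0.6, -0.0]
gripper_width: 0.543
finger_force: 0.0
3.05 [ 0.45546757 -0.1150389   0.0732334 ] 47.20514456692384 0.0
0.08780410202322164 -150.64827197105768
[ 0.5294478 -0.0731829]
0.0 [0. 0. 0.]
4.0625 [-0.16 -0.12  0.  ]
8.125 [-0.32 -0.24  0.  ]
12.1875 [-0.5  -0.34  0.  ]
16.25 [-0.68 -0.43  0.  ]
20.3125 [-0.86 -0.5   0.  ]
24.375 [-1.06 -0.56  0.  ]
28.4375 [-1.25 -0.61  0.  ]
32.5 [-1.45 -0.65  0.  ]
```

Fingers are still closing.

```bash
python3 -m handwheel '[[0,0,0,0,0,0,10],[0,0,0,0,0,0,10],[0,0,0,0,0,0,10],[0,0,0,0,0,0,10],[0,0,0,0,0,0,10],[0,0,0,0,0,0,10]]'
```

```text
time: 3.65
position: [0.4556, -0.1147, 0.0726]
tcp_rot: [3.141, 0.001, 2.788]
contact_force: [2.8, 3.1, -0.1]
gripper_width: 0.27
finger_force: 30.0
```

```bash
python3 -m handwheel '[[0,0,0,-0.16,-0.12,0,10],[0,0,0,-0.32,-0.24,0,10],[0,0,0,-0.5,-0.34,0,10],[0,0,0,-0.68,-0.43,0,10],[0,0,0,-0.86,-0.5,0,10],[0,0,0,-1.06,-0.56,0,10],[0,0,0,-1.25,-0.61,0,10],[0,0,0,-1.45,-0.65,0,10],[0,0,0,-1.45,-0.65,0,10],[0,0,0,-1.45,-0.65,0,10]]'
```

```text
time: 4.65
position: [0.4865, -0.1453, 0.0724]
tcp_rot: [3.139, -0.007, 2.791]
contact_force: [-1.3, 7.2, 5.5]
gripper_width: 0.265
finger_force: 30.3
```

```bash
python3 -m handwheel '[[0,0,0,0,0,0,60],[0,0,0,0,0,0,60],[0,0,0,0,0,0,60],[0,0,0,0,0,0,60],[0,0,0,0,0,0,60],[0,0,0,0,0,0,60],[0,0,0,0,0,-1,60],[0,0,0,0,0,-2,60],[0,0,0,0,0,-3,60],[0,0,0,0,0,-4,60],[0,0,0,0,0,-4,60]]'
python3 - <<'E'
from h import *
from cell import eyes
c=eyes.capture("wrist")
cv2.imwrite("pics/w2.png",c["color"])
np.savez("w2.npz",**c)
cv2.imwrite("pics/s2.png",cv2.resize(eyes.capture("scene")["color"][150:390,220:540],None,fx=2.5,fy=2.5))
E
```

```text
time: 5.75
position: [0.4917, -0.1495, 0.1964]
tcp_rot: [-3.14, 0.009, 2.789]
contact_force: [-0.5, -0.7, 0.8]
gripper_width: 0.687
finger_force: 0.0
```

View pics/w2.png

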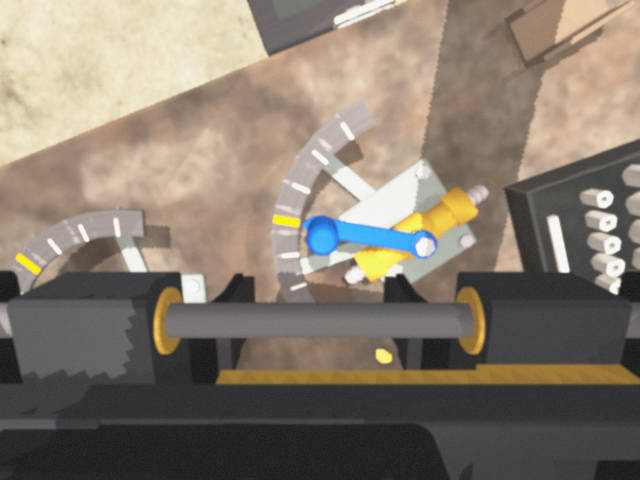

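View pics/s2.png

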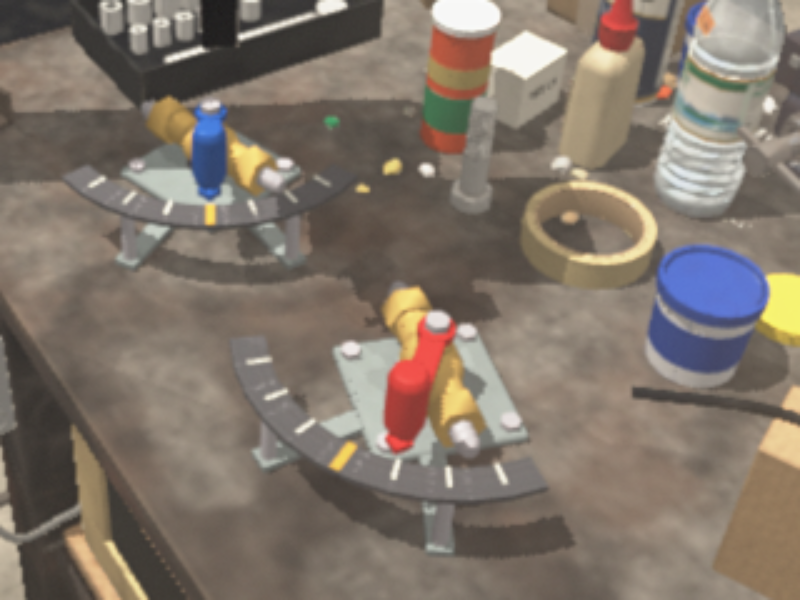

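The blue lever (hub at (425,244), bar tip at about (305,222)) points at the yellow mark at (287,221). It is free of the gripper, and the red lever hasn't moved. I'll let the arm settle, then hand in.

```bash
python3 -m handwheel '[[0,0,0,0,0,0,60],[0,0,0,0,0,0,60],[0,0,0,0,0,0,60]]'
python3 - <<'E'
from cell import job
print(job.finish_job())
E
```

```text
time: 6.15
position: [0.4886, -0.1479, 0.1914]
tcp_rot: [3.141, -0.003, 2.789]
contact_force: [0.6, 0.4, -0.3]
gripper_width: 0.691
finger_force: 0.0
the job is handed in; nothing more can be done
None
```

I handed the job in at about 6.2 s: in the last pictures the blue lever points at the yellow mark, the gripper has let go and is clear of it, and the red lever has not moved; no verdict was returned.

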